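# Straightedge rocking test of two press boards

### The job

One of the two wooden press boards has a crowned top, the other is true. Lay the straightedge (the dark bar with the brass knob) lengthwise along the middle of one of the boards and let go, then press down first on its knob and then on its plain end, with the fingers right over each, to feel whether it rocks: it tips towards each press on a crowned top, and stays level on a true one. Finish with the rocking board set flat, right way up, in the middle of the notepad, and the straightedge lying lengthwise along the middle of the true board, which is left where it stood; leave the other things alone.

Things in the scene. Friction and masses are not known exactly. Their poses are not given: they have to be found in the camera images.
- straightedge: dark wooden bar, 24 (x) x 130 (y) x 12 mm, straight underside, a brass knob on top near its -y end; origin: middle of the underside, z up. Loose, about 0.13 kg, gripped across its 24 mm at the middle. On the crowned board it rests level; a press on knob or plain end tips it about 0.1 rad towards that end, and it swings back when let go; on the true board it does not tip
- knob_top (a point): top of the straightedge's brass knob (about 15 mm across), 31 mm above the bar's underside, 45 mm from its middle towards -y of the bar
- plain_end (a point): point on top of the straightedge near its end without knob, 12 mm above the underside, 55 mm from its middle towards +y of the bar; 10 mm of bar lie beyond it
- board_1: mid-brown wooden press board, 56 (x) x 150 (y) mm, loose, about 0.2 kg, gripped across its 56 mm; origin: centre of the underside, z up. The two look alike, but one (not told which) has a flat top, 20 mm high all over; the other is crowned: 20 mm high and level only on the middle 24 mm of its length, falling to 15 mm at both ends
- board_2: mid-brown wooden press board, 56 (x) x 150 (y) mm, loose, about 0.2 kg, gripped across its 56 mm; origin: centre of the underside, z up. The two look alike, but one (not told which) has a flat top, 20 mm high all over; the other is crowned: 20 mm high and level only on the middle 24 mm of its length, falling to 15 mm at both ends
- notepad_pad: cream notepad lying on the table, fixed, 134 x 100 x 12 mm. Origin: centre of the underside; x along the 134 mm length, y along the 100 mm width, z up. Its top is 12 mm above the table
- ink_pot: bystander: round blue pot, 61 mm across, 40 mm high; origin: centre of the underside
- date_stamp: bystander: black block stamp, 52 x 88 (y) x 46 mm; origin: centre of the underside
- spice_jar: bystander: round jar with a dark cap, 55 mm across, 57 mm high; origin: centre of the underside

How it is judged:
By the outcome, as a careful person would: the job done as asked, in the order asked, and still so for the second after the job is handed in, with the robot touching nothing.
It also fails if it takes over 67 s, if anything falls off the work surface, if the arm or the gripper's body presses on something with over 40 N, if the wrist force passes 120 N, or if a joint passes its speed limit or range.

### The arm

A 7-joint arm with a two-finger parallel gripper is mounted at the origin on a cart in front of the work surface, level with it; the furniture and walls round the work are solid. World frame = base frame: x ahead of the robot, y to its left, z up, the work surface at z = 0. Lengths are in m, angles in rad, forces in N, time in s.
With the tool pointing down it reaches from about 0.35 to 0.9 m from the base axis. Payload 19.9 kg.
Tool frame: the origin (TCP) lies between the finger pads; the fingertips stand finger_overhang ahead of it and the grasp point (between the pads) lies 5 mm behind it (finger_overhang is the distance from the TCP to the fingertips, in m); z points along the fingers, x is the direction in which the jaws open and shut, and the axes are right-handed (so a half turn about z gives the same grasp; the last joint's range is limited). The gripper opens to 85 mm and grips with 20 to 120 N. Pads are 22 mm wide; open, the fingers measure 114 mm over their backs; the gripper's body (76 mm by 85 mm) begins 54 mm behind the grasp point. The pads swing forward as they close: fully open they stand 13 mm farther back than shut.
Start: joints at [1.26, 0.417, -0.01, 1.614, 0.005, 1.111, -0.053], TCP at [0.167, -0.602, 0.245] pointing down, gripper open.
Joint ranges: [-2.81, 2.81], [-0.39, 2.02], [-1.27, 1.25], [0.06, 2.57], [-1.19, 4.33], [0.19, 2], [-2.82, 2.82]. Speed limits (rad/s): [1.89, 1.89, 2.39, 2.39, 3.01, 3.01, 3.01].

### API

Orientations are given as a 3x3 rotation matrix whose columns are the frame's x, y, z axes.
In Python, from workcell import get_state, snapshot, camera_info, job_done, finger_overhang gives the robot as it stands.
- The arm moves only by the shell command python3 -m creep 'ROWS' [FORCE]. ROWS is JSON, a list that holds one entry, the list of rows, each a list of 7 numbers: the opening, from -1 (shut) to 1 (fully open), so that 0 is half open, then the shift along the world's x, y, z in m, then the turn, a rotation vector about the world's x, y, z in rad. In form: [[[jaw, x, y, z, ax, ay, az], ...]]. A call has 1 to 10 rows; each row is the pose to reach, as a shift and turn from the pose commanded when the call began; what a row does not reach only later rows make up. A row lasts 1/12 s, in which the tool goes at most 41.7 mm and 7.16 degrees, less where a joint would pass 70% of its speed; a pose out of reach is approached as far as the arm can. A call with a gripper value outside its range is refused whole. The fingers move at their own pace and stop on an object; FORCE is the grip in N (left out, the last holds). Time passes only in rows, so rows that repeat a pose let the fingers close. It gives the time, the measured TCP pose, the force and the opening at its end, in the units of the state.
- get_state(): the state, without advancing time (a new reading comes with each control period).
- snapshot(name): name is "scene" or "top" or "wrist"; returns (picture, depth): 420x560x3 uint8, blue, green, red; 420x560 float32, m along the optical axis (not along the pixel's ray), 0 where there is no reading.
- camera_info(name): a dict with "vertical_fov" (degrees; the focal length in pixels is half the picture's height over the tangent of half this angle, whatever the lens; pixels are square), "cx", "cy" (the principal point, pixels), "pose" (4x4, takes a point from camera to world coordinates); the wrist camera has in their place "tool_from_camera" (4x4, takes a point from camera to tool coordinates, whose origin is the TCP and whose axes are the tool frame's). Camera axes: x right, y up, looking along -z (the intrinsics and any distortion apply to the point x, -y, -z); pixel columns grow to the right and rows downward; lengths in m; the calibration is good to about 2 mm. A picture is of the moment at which its call begins: read the wrist's pose just before it. camera_info takes no time and is no camera call.
- job_done(): hands the job in, once; it reports no verdict.
The state is a dict: "t": time; "joint_pos": joint angles; "qvel": joint speeds; "joint_torque": joint torques, N m; "tool_pos": TCP position; "orientation": TCP orientation; "ft_force": force on the tool from outside, world axes, zero at the start; "wrist_torque": the same for the moment, N m; "opening": opening from 0.0 (shut) to 1.0 (fully open).
Only numpy, scipy, OpenCV 4.12 (cv2) and the standard library are available. Lean on these libraries where they do the work, as an engineer would, in place of code of your own. Each camera call takes 0.05 s, during which the arm holds its last target.

## Working session

There is one attempt and no reset: what is moved stays moved. The work goes in short steps, Python scripts to look and compute and a shell command to move; the robot and the scene stay as the last step left them, time stands still between calls to the robot, and variables do not carry over. Pictures are saved under pics/ and viewed, and the job is handed in when it is done.

```bash
ls -la; mkdir -p pics; python3 - <<'E'
from workcell import *
import cv2, numpy as np
print(get_state()); print(finger_overhang)
for n in ("scene","top","wrist"):
    print(n,camera_info(n))
for n in ("scene","top"):
    p,d=snapshot(n); cv2.imwrite(f"pics/{n}0.png",p); np.save(f"pics/{n}0.npy",d)
E
```

```text
total 12
drwxr-xr-x  3 agent agent 4096 Dec  7 08:33 .
drwxr-xr-x 23 root  root  4096 Dec  7 08:33 ..
drwxr-xr-x  2 agent agent 4096 Dec  7 08:33 pics
{'t': 0.0, 'joint_pos': array([ 1.25949194,  0.41796668, -0.01033163,  1.61415999,  0.00469851,
        1.11070373, -0.05301846]), 'qvel': array([ 2.58371388e-03, -6.10628262e-04, -7.42616960e-05,  4.29375257e-04,
       -4.15627606e-04,  9.06382551e-04,  6.15964402e-04]), 'joint_torque': array([-9.12118376e-04, -8.64454150e+01,  6.78839218e-01, -4.34901631e+01,
        1.90947909e-02,  7.44764402e-03, -1.47222369e-05]), 'tool_pos': array([ 0.16651031, -0.60207347,  0.24467064]), 'orientation': array([[ 2.66557346e-01, -9.63818978e-01, -3.98103749e-04],
       [-9.63818300e-01, -2.66557631e-01,  1.14650358e-03],
       [-1.21113950e-03,  7.80907263e-05, -9.99999264e-01]]), 'ft_force': array([-0.55697069, -0.4078802 ,  0.09150144]), 'wrist_torque': array([ 0.01706935,  0.01091524, -0.03806562]), 'opening': 0.9955448776821928}
0.014
scene {'vertical_fov': 52.46918296638647, 'cx': 279.02958312932844, 'cy': 203.04932341769157, 'pose': arra
[... 436 characters left out ...]
9627704e-01,  2.72843061e-02,  1.44888197e-04,
        -1.85953140e-01],
       [ 1.37909573e-03,  4.52216912e-02,  9.98976024e-01,
         1.29158431e+00],
       [ 0.00000000e+00,  0.00000000e+00,  0.00000000e+00,
         1.00000000e+00]])}
wrist {'vertical_fov': 60.412273771959555, 'cx': 280.6045077474697, 'cy': 205.38630525084508, 'tool_from_camera': array([[ 9.99999855e-01,  1.82249156e-04,  5.07618407e-04,
         1.20497765e-03],
       [ 3.31457721e-04, -9.50134040e-01, -3.11841619e-01,
        -8.11715152e-02],
       [ 4.25472656e-04,  3.11841742e-01, -9.50133963e-01,
        -1.27723272e-01],
       [ 0.00000000e+00,  0.00000000e+00,  0.00000000e+00,
         1.00000000e+00]])}
```

View pics/scene0.png

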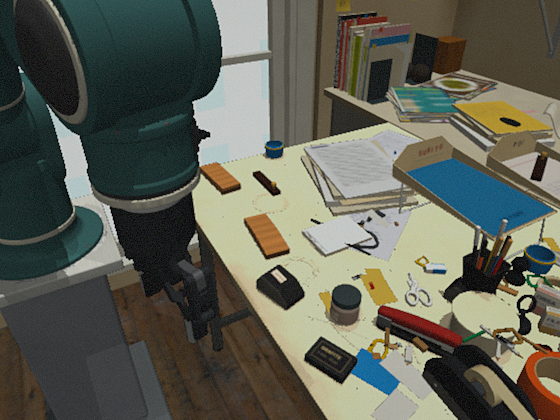

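View pics/top0.png

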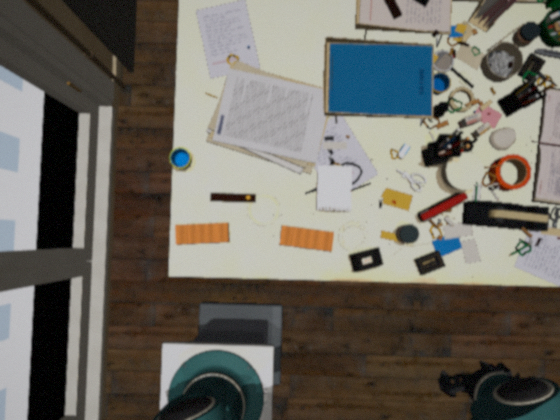

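The scene view shows two boards, the bar, the pad and the bystanders. In the top view the boards are at about (203,233) and (306,238), the bar at (233,198) with its knob to the right, and the notepad at (333,187). I'll measure these coarsely from the top view.

```bash
cat > h.py <<'E'
from workcell import *
import cv2, numpy as np
def K(ci): return 210/np.tan(np.radians(ci["vertical_fov"]/2))
def campose(name, st=None):
    ci=camera_info(name)
    if name!="wrist": return ci, ci["pose"]
    T=np.eye(4); T[:3,:3]=st["orientation"]; T[:3,3]=st["tool_pos"]
    return ci, T@ci["tool_from_camera"]
def toplane(uv,z,ci,P):
    uv=np.atleast_2d(uv).astype(float); f=K(ci)
    d=np.stack([(uv[:,0]-ci["cx"])/f,-(uv[:,1]-ci["cy"])/f,-np.ones(len(uv))],1)@P[:3,:3].T
    o=P[:3,3]; s=(z-o[2])/d[:,2]
    return o+s[:,None]*d
def project(X,ci,P):
    X=np.atleast_2d(X); c=(X-P[:3,3])@P[:3,:3]; f=K(ci)
    return np.stack([ci["cx"]+f*c[:,0]/-c[:,2], ci["cy"]-f*c[:,1]/-c[:,2]],1)
def blobs(mask,amin):
    cs,_=cv2.findContours(mask.astype(np.uint8),cv2.RETR_EXTERNAL,cv2.CHAIN_APPROX_NONE)
    return [c for c in cs if cv2.contourArea(c)>amin]
def rect(c,z,ci,P):
    """blob contour -> plane -> min area rect: centre, long, short, yaw of long axis"""
    w=toplane(c[:,0,:],z,ci,P)[:,:2]
    (cx,cy),(a,b),ang=cv2.minAreaRect((w*1000).astype(np.float32))
    if a<b: a,b,ang=b,a,ang+90
    return np.round([cx,cy,a,b,(ang+90)%180-90],1)
E
python3 - <<'E'
from h import *
p=cv2.imread("pics/top0.png"); ci,P=campose("top")
hsv=cv2.cvtColor(p,cv2.COLOR_BGR2HSV)
for uv in [(203,233),(306,238),(233,198),(333,187),(250,198),(180,158),(366,260),(405,234),(427,263)]: print(uv,hsv[uv[1],uv[0]],p[uv[1],uv[0]])
m=(hsv[...,0]<20)&(hsv[...,1]>140)&(hsv[...,2]>130)
for c in blobs(m,300): print("wood",c.mean(0),rect(c,.02,ci,P))
m=np.zeros(p.shape[:2],bool); m[185:212,200:265]=(hsv[185:212,200:265,2]<150)
for c in blobs(m,50): print("bar",c.mean(0),rect(c,.012,ci,P))
print("table corners", toplane([(168,277),(178,0)],0,ci,P))
print("pad",toplane([(318,166),(352,166),(351,210),(317,210)],.012,ci,P))
q=cv2.resize(p[140:290,160:460],None,fx=2.6,fy=2.6,interpolation=cv2.INTER_CUBIC); cv2.imwrite("pics/top0z.png",q)
E
```

```text
(203, 233) [ 14 179 181] [ 54 114 181]
(306, 238) [ 14 172 184] [ 60 117 184]
(233, 198) [  1 157  39] [15 16 39]
(333, 187) [ 75   3 198] [197 198 196]
(250, 198) [ 18 197 106] [ 24  74 106]
(180, 158) [102 246 203] [203 124   7]
(366, 260) [ 14  47 197] [161 178 197]
(405, 234) [90 44 52] [52 52 43]
(427, 263) [18 96 82] [51 70 82]
wood [[306.23664122 237.94656489]] [ 461.6 -243.7  145.3   50.4   84.4]
wood [[201.73684211 233.0075188 ]] [467.7  53.6 146.2  50.1 -85.5]
wood [[512.31632653 171.29591837]] [ 6.681e+02 -8.297e+02  9.550e+01  9.460e+01  3.000e-01]
bar [[232.7184466  197.38834951]] [572.2 -29.7 129.3  25.9 -88.4]
table corners [[0.33898794 0.14955881 0.        ]
 [1.15430122 0.15198095 0.        ]]
pad [[ 0.66989009 -0.27300433  0.012     ]
 [ 0.67258211 -0.37096324  0.012     ]
 [ 0.54550206 -0.3707136   0.012     ]
 [ 0.54283542 -0.27319201  0.012     ]]
```

View pics/top0z.png

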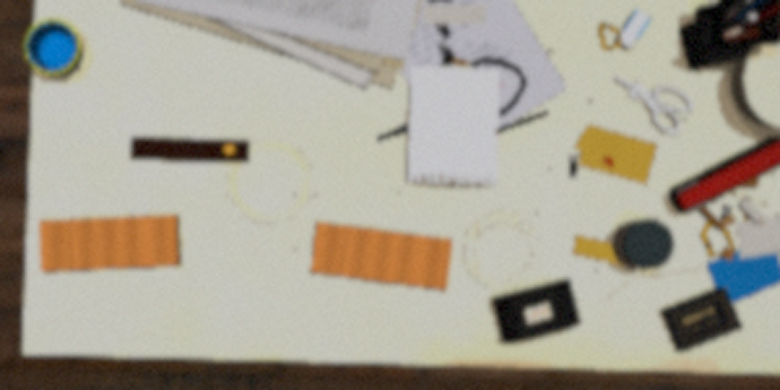

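The top view gives these coarse positions:
- Board A is at (0.468, 0.054), yaw about +4.5°.
- Board B is at (0.462, -0.244), yaw about -5.6°.
- The bar is at (0.572, -0.030), yaw about +1.6°.
- The pad centre is at about (0.608, -0.322).

Next I'll go above the bar for a closer wrist view.

```bash
python3 -m creep '[[[1,0.021,0.034,0,0,0,0.08],[1,0.042,0.068,0,0,0,0.16],[1,0.063,0.102,0,0,0,0.24],[1,0.084,0.136,0,0,0,0.32],[1,0.105,0.17,0,0,0,0.4],[1,0.126,0.204,0,0,0,0.48],[1,0.147,0.238,0,0,0,0.56],[1,0.168,0.272,0,0,0,0.64],[1,0.189,0.306,0,0,0,0.72],[1,0.21,0.34,0,0,0,0.8]]]'; python3 -m creep '[[[1,0.02,0.033,0,0,0,0.08],[1,0.04,0.066,0,0,0,0.16],[1,0.06,0.1,0,0,0,0.24],[1,0.08,0.133,0,0,0,0.32],[1,0.1,0.166,0,0,0,0.4],[1,0.12,0.2,0,0,0,0.48],[1,0.14,0.23,0,0,0,0.53],[1,0.14,0.23,0,0,0,0.53],[1,0.14,0.23,0,0,0,0.53]]]'
python3 - <<'E'
from h import *
s=get_state(); p,d=snapshot("wrist"); cv2.imwrite("pics/w1.png",p); np.savez("pics/w1.npz",d=d,R=s["orientation"],t=s["tool_pos"]); print(s)
E
```

```text
t: 0.93
tool_pos: [0.377, -0.2605, 0.2453]
orientation: [[0.879, -0.477, -0.0], [-0.477, -0.879, -0.0], [-0.0, 0.0, -1.0]]
ft_force: [1.9, -0.6, 0.5]
opening: 0.999
t: 1.68
tool_pos: [0.5169, -0.0305, 0.2449]
orientation: [[0.999, 0.032, -0.001], [0.032, -0.999, 0.001], [-0.001, -0.001, -1.0]]
ft_force: [0.4, -1.0, -0.4]
opening: 0.997
{'t': 1.6833, 'joint_pos': array([ 0.51632927,  0.27652735, -0.6061021 ,  1.86181525,  0.17827121,
        1.05813812, -0.1276193 ]), 'qvel': array([ 0.04062721, -0.02056417,  0.03915339,  0.02333435, -0.00315545,
        0.00077456,  0.00974518]), 'joint_torque': array([-4.00470033e+00, -6.22222066e+01, -9.69681501e+00, -4.31356323e+01,
        6.29622940e-03, -1.02008467e-01, -2.98693031e-01]), 'tool_pos': array([ 0.51694931, -0.03052852,  0.24485473]), 'orientation': array([[ 9.99474980e-01,  3.23921361e-02, -7.16699783e-04],
       [ 3.23928174e-02, -9.99474754e-01,  9.60355741e-04],
       [-6.85215365e-04, -9.83067460e-04, -9.99999282e-01]]), 'ft_force': array([ 0.35879721, -0.99703864, -0.41746419]), 'wrist_torque': array([-0.07212965,  0.0031803 , -0.05048804]), 'opening': 0.9970653793884845}
```

View pics/w1.png

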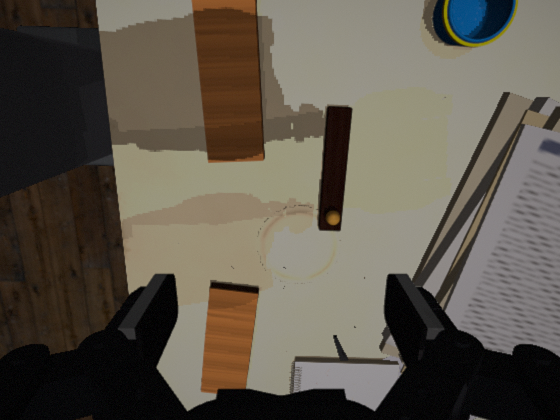

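The wrist view shows board A at upper left (its lower end near (235,158)), the bar from (340,107) to (330,230) with the knob at (333,217), and board B below near (230,335).

```bash
python3 - <<'E'
from h import *
p=cv2.imread("pics/w1.png"); z=np.load("pics/w1.npz"); ci,P=campose("wrist",dict(orientation=z["R"],tool_pos=z["t"])); d=z["d"]
hsv=cv2.cvtColor(p,cv2.COLOR_BGR2HSV); V=hsv[...,2]
roi=np.zeros(V.shape,bool); roi[90:240,310:360]=1
for c in blobs(roi&(p[...,2]<80)&(p[...,0]<60),300):
    print("bar",c.mean(0),rect(c,.012,ci,P),rect(c,.0,ci,P))
m=(hsv[...,0]<20)&(hsv[...,1]>150)&(V>75); m[:, 300:]=0; m[:,:180]=0
for c in blobs(m,1000):
    print("wood",c.mean(0),rect(c,.02,ci,P)); 
    print(toplane(cv2.approxPolyDP(c,6,True)[:,0],.02,ci,P)[:,:2].round(4).tolist())
print("knob",toplane([(333,217)],.031,ci,P))
# depth -> world z along boards
f=K(ci)
def wpt(u,v):
    D=d[v,u]; c=np.array([(u-ci["cx"])/f*D,-(v-ci["cy"])/f*D,-D]); return (P[:3,:3]@c+P[:3,3]).round(4)
for v in range(5,160,12): print(v,wpt(225,v), wpt(237,v))
for v in range(284,392,10): print(v,wpt(230,v))
print(wpt(180,250),wpt(300,330),wpt(290,80))
E
```

```text
bar [[333.79513889 167.56944444]] [571.9 -31.  129.   25.6  89.6] [573.7 -33.7 133.3  26.5  89.6]
wood [[227.59930314 339.4912892 ]] [ 462.5 -240.9  146.3   53.9   84. ]
[[0.4439, -0.1658], [0.4299, -0.3096], [0.4818, -0.3048], [0.4962, -0.1717]]
wood [[225.90465116  61.12325581]] [467.1  62.4 114.9  54.7 -86.6]
[[0.4365, 0.1181], [0.4381, 0.0938], [0.4594, 0.0936], [0.4389, 0.0922], [0.4441, 0.0064], [0.4932, 0.007], [0.4911, 0.1199]]
knob [[ 0.57230945 -0.07367552  0.031     ]]
5 [0.4649 0.1154 0.019 ] [0.4753 0.1157 0.0189]
17 [0.4649 0.1058 0.02  ] [0.4753 0.1062 0.0194]
29 [0.4644 0.0965 0.0178] [0.4753 0.0967 0.0191]
41 [0.4643 0.0867 0.0182] [0.4752 0.0869 0.0193]
53 [0.4644 0.0766 0.0196] [0.4751 0.077  0.0188]
65 [0.4641 0.0665 0.0188] [0.475  0.0668 0.0184]
77 [0.4638 0.0561 0.0183] [0.4749 0.0565 0.0182]
89 [0.4635 0.0455 0.0174] [0.4749 0.0459 0.0181]
101 [0.4636 0.0347 0.0188] [0.4749 0.0351 0.0191]
113 [0.4634 0.0238 0.0189] [0.4748 0.0241 0.0187]
125 [0.4634 0.0126 0.0196] [0.4747 0.0129 0.0186]
137 [0.4632 0.0013 0.0201] [0.4748 0.0015 0.0194]
149 [ 0.463  -0.0105  0.0195] [ 0.4746 -0.0102  0.0187]
284 [ 0.4635 -0.1714  0.0008]
294 [ 0.4653 -0.1761  0.0145]
304 [ 0.4652 -0.1889  0.0151]
314 [ 0.4653 -0.2012  0.0166]
324 [ 0.4653 -0.214   0.0178]
334 [ 0.465  -0.2285  0.0169]
344 [ 0.4652 -0.2407  0.0193]
354 [ 0.4649 -0.2559  0.0182]
364 [ 0.4648 -0.2698  0.0191]
374 [ 0.4646 -0.2851  0.0187]
384 [ 0.464  -0.3033  0.0158]
[ 0.4071 -0.1304 -0.0008] [ 0.5486 -0.2347 -0.0023] [ 0.5246  0.0558 -0.0014]
```

The depth profile already suggests board A is flat (about 19 mm along its length) and board B is crowned (about 14.5 mm at its ends). I'll run the press test on A, starting by gripping the bar.

```bash
python3 -m creep '[[[0.1,0.028,0,-0.03,0,0,-0.02],[0.1,0.055,0,-0.06,0,0,-0.02],[0.1,0.055,0,-0.1,0,0,-0.02],[0.1,0.055,0,-0.14,0,0,-0.02],[0.1,0.055,0,-0.18,0,0,-0.02],[0.1,0.055,0,-0.205,0,0,-0.02],[0.1,0.055,0,-0.215,0,0,-0.02],[0.1,0.055,0,-0.223,0,0,-0.02],[0.1,0.055,0,-0.228,0,0,-0.02],[0.1,0.055,0,-0.228,0,0,-0.02]]]' 30
python3 - <<'E'
from h import *
s=get_state(); p,d=snapshot("wrist"); cv2.imwrite("pics/w2.png",p); print(s["ft_force"],s["tool_pos"])
E
```

```text
t: 2.57
tool_pos: [0.5719, -0.0329, 0.0178]
orientation: [[1.0, 0.008, 0.001], [0.008, -1.0, -0.0], [0.001, 0.0, -1.0]]
ft_force: [0.0, -0.3, -0.4]
opening: 0.55
[ 0.0241102  -0.32436921 -0.38553816] [ 0.57191332 -0.03285186  0.01778409]
```

View pics/w2.png

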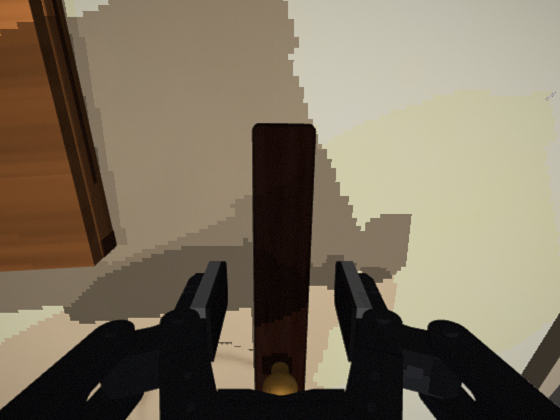

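```bash
python3 -m creep '[[[-0.7,0,0,-0.001,0,0,0],[-0.7,0,0,-0.001,0,0,0],[-0.7,0,0,-0.001,0,0,0],[-0.7,0,0,-0.001,0,0,0],[-0.7,0,0,-0.001,0,0,0]]]' 30; python3 - <<'E'
from h import *
s=get_state(); p,d=snapshot("wrist"); cv2.imwrite("pics/w3.png",p)
ci,P=campose("wrist",s)
m=(p[...,2]<70)&(p[...,0]<60); m[:, :235]=0; m[:,330:]=0; m[250:]=0
for c in blobs(m,500): print(c[:,0].min(0),c[:,0].max(0))
print(toplane([(284,124)],.012,ci,P), toplane([(280,365)],.031,ci,P),s["tool_pos"],s["opening"])
E
```

```text
t: 3.03
tool_pos: [0.5723, -0.0325, 0.0175]
orientation: [[1.0, 0.009, 0.002], [0.009, -1.0, -0.0], [0.002, 0.0, -1.0]]
ft_force: [-2.3, -0.8, 7.6]
opening: 0.269
[251 124] [314 249]
[[0.57427912 0.03400749 0.012     ]] [[ 0.57353226 -0.05623141  0.031     ]] [ 0.57227869 -0.03254897  0.01747768] 0.26927398653366724
```

View pics/w3.png

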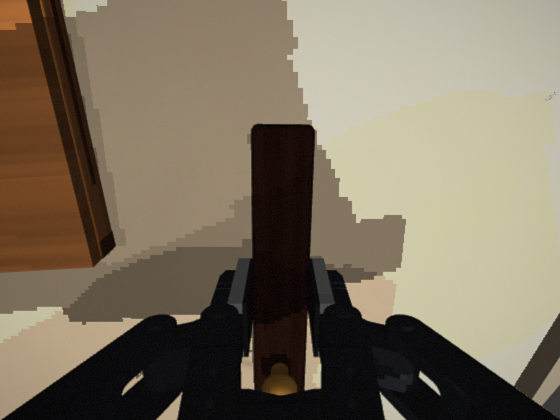

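The wrist view shows the pads on the bar, with its far end at row 124. That puts the bar's centre 1.5 mm to +y of the TCP. I'll lift it, carry it above board A and re-measure the board.

```bash
python3 -m creep '[[[-0.7,0,0,0.02,0,0,0],[-0.7,0,0,0.05,0,0,0],[-0.7,0,0,0.085,0,0,0],[-0.7,-0.015,0.012,0.11,0,0,0.02],[-0.7,-0.04,0.035,0.12,0,0,0.04],[-0.7,-0.07,0.06,0.12,0,0,0.07],[-0.7,-0.1,0.08,0.12,0,0,0.07],[-0.7,-0.104,0.085,0.12,0,0,0.07],[-0.7,-0.104,0.085,0.12,0,0,0.07],[-0.7,-0.104,0.085,0.12,0,0,0.07]]]' 
python3 - <<'E'
from h import *
s=get_state(); p,d=snapshot("wrist"); cv2.imwrite("pics/w4.png",p); np.savez("pics/w4.npz",d=d,R=s["orientation"],t=s["tool_pos"]); print(s["tool_pos"],s["qvel"].max())
p,d=snapshot("top"); cv2.imwrite("pics/t4.png",p)
E
```

```text
t: 3.92
tool_pos: [0.468, 0.0525, 0.1369]
orientation: [[0.997, 0.079, 0.001], [0.079, -0.997, -0.001], [0.001, 0.001, -1.0]]
ft_force: [0.3, -1.0, -0.9]
opening: 0.266
[0.46795349 0.05253843 0.13694238] 0.020144163371466423
```

View pics/w4.png

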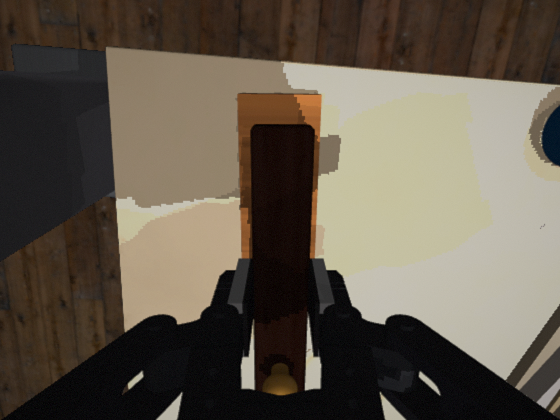

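```bash
python3 - <<'E'
from h import *
p=cv2.imread("pics/w4.png"); z=np.load("pics/w4.npz"); ci,P=campose("wrist",dict(orientation=z["R"],tool_pos=z["t"]))
hsv=cv2.cvtColor(p,cv2.COLOR_BGR2HSV)
m=(hsv[...,0]<20)&(hsv[...,1]>135)&(p[...,2]>85)
for v in (97,100,105,110,115,120,140,160,180,200,220,240):
    c=np.where(m[v,225:335])[0]+225; w=toplane([(c.min(),v),(c.max()+1,v)],.02,ci,P)[:,:2].round(4); print(v,c.min(),c.max(),w.tolist(),w.mean(0))
for u in (250,265,280,295,310):
    r=np.where(m[85:130,u])[0]+85; print(u,r.min(),toplane([(u,r.min())],.02,ci,P)[0,:2])
E
```

```text
97 238 320 [[0.436, 0.1232], [0.4898, 0.1274]] [0.4629 0.1253]
100 238 320 [[0.4361, 0.1213], [0.49, 0.1256]] [0.46305 0.12345]
105 238 320 [[0.4362, 0.1182], [0.4903, 0.1224]] [0.46325 0.1203 ]
110 238 320 [[0.4364, 0.115], [0.4907, 0.1193]] [0.46355 0.11715]
115 238 319 [[0.4365, 0.1118], [0.4904, 0.1161]] [0.46345 0.11395]
120 238 319 [[0.4366, 0.1086], [0.4908, 0.1129]] [0.4637  0.11075]
140 239 319 [[0.4379, 0.0955], [0.4923, 0.0998]] [0.4651  0.09765]
160 239 318 [[0.4384, 0.0819], [0.4931, 0.0862]] [0.46575 0.08405]
180 240 316 [[0.4398, 0.0678], [0.4933, 0.072]] [0.46655 0.0699 ]
200 241 316 [[0.4411, 0.0533], [0.4949, 0.0575]] [0.468  0.0554]
220 241 315 [[0.4418, 0.0381], [0.4959, 0.0424]] [0.46885 0.04025]
240 242 314 [[0.4432, 0.0225], [0.4969, 0.0267]] [0.47005 0.0246 ]
250 94 [0.44368796 0.12564271]
265 94 [0.45337622 0.12641049]
280 94 [0.46306555 0.12717836]
295 94 [0.47275594 0.12794631]
310 94 [0.4824474  0.12871434]
```

```bash
python3 - <<'E'
from h import *
p=cv2.imread("pics/w4.png"); z=np.load("pics/w4.npz"); ci,P=campose("wrist",dict(orientation=z["R"],tool_pos=z["t"]))
m=(p[...,2]<75)
b=[]
for v in range(135,255,15):
    r=m[v]; u=283
    l=u
    while r[l]: l-=1
    h=u
    while r[h]: h+=1
    w=toplane([(l+1,v),(h,v)],.1314,ci,P)[:,:2]; b.append(w.mean(0)); print(v,l+1,h,w.round(4).tolist())
b=np.array(b); k=np.polyfit(b[:,1],b[:,0],1); print("slope",k, "x at y=.054",np.polyval(k,.054))
E
```

```text
135 250 315 [[0.4531, 0.1141], [0.4768, 0.1159]]
150 250 314 [[0.4534, 0.1086], [0.477, 0.1104]]
165 250 314 [[0.4537, 0.103], [0.4776, 0.1048]]
180 251 313 [[0.4544, 0.0972], [0.4779, 0.0991]]
195 242 312 [[0.4513, 0.091], [0.4781, 0.0931]]
210 249 312 [[0.4543, 0.0851], [0.4788, 0.087]]
225 251 311 [[0.4554, 0.0789], [0.4791, 0.0808]]
240 250 311 [[0.4553, 0.0724], [0.4797, 0.0743]]
slope [-0.05840421  0.47152933] x at y=.054 0.46837550201262795
```

The bar and the board are aligned: centrelines within 0.5 mm and about 0.6° in yaw. I'll lower the bar.

```bash
python3 -m creep '[[[-0.7,0,-0.001,-0.03,0,0,0.008],[-0.7,0,-0.001,-0.06,0,0,0.008],[-0.7,0,-0.001,-0.08,0,0,0.008],[-0.7,0,-0.001,-0.09,0,0,0.008],[-0.7,0,-0.001,-0.094,0,0,0.008],[-0.7,0,-0.001,-0.096,0,0,0.008],[-0.7,0,-0.001,-0.0975,0,0,0.008],[-0.7,0,-0.001,-0.0985,0,0,0.008],[-0.7,0,-0.001,-0.0985,0,0,0.008]]]'
```

```text
t: 4.77
tool_pos: [0.4681, 0.0516, 0.0384]
orientation: [[0.996, 0.087, 0.001], [0.087, -0.996, -0.0], [0.001, 0.0, -1.0]]
ft_force: [-0.4, -0.7, -0.1]
opening: 0.266
```

```bash
python3 -m creep '[[[-0.7,0,0,-0.0005,0,0,0],[-0.7,0,0,-0.001,0,0,0],[-0.7,0,0,-0.001,0,0,0]]]'; python3 -m creep '[[[-0.2,0,0,-0.001,0,0,0],[-0.1,0,0,-0.001,0,0,0],[0.1,0,0,-0.001,0,0,0],[0.1,0,0,-0.001,0,0,0]]]'
```

```text
t: 5.02
tool_pos: [0.468, 0.0516, 0.0374]
orientation: [[0.996, 0.087, 0.001], [0.087, -0.996, -0.0], [0.001, 0.0, -1.0]]
ft_force: [-2.8, -1.1, 9.1]
opening: 0.264
t: 5.35
tool_pos: [0.4676, 0.0516, 0.0358]
orientation: [[0.996, 0.087, -0.0], [0.087, -0.996, -0.0], [-0.0, 0.0, -1.0]]
ft_force: [0.2, 0.6, 0.2]
opening: 0.547
```

```bash
python3 -m creep '[[[0.1,0,0,0.02,0,0,0],[0.1,0,0,0.05,0,0,0],[-1,0,0,0.09,0,0,0],[-1,0,-0.01,0.13,0,0,0],[-1,0,-0.03,0.13,0,0,0],[-1,0,-0.044,0.13,0,0,0],[-1,0,-0.044,0.13,0,0,0],[-1,0,-0.044,0.13,0,0,0]]]'
python3 - <<'E'
from h import *
s=get_state(); p,d=snapshot("wrist"); cv2.imwrite("pics/w5.png",p); np.savez("pics/w5.npz",d=d,R=s["orientation"],t=s["tool_pos"]); print(s["tool_pos"],s["opening"])
ci,P=campose("wrist",s)
hsv=cv2.cvtColor(p,cv2.COLOR_BGR2HSV)
m=(hsv[...,0]<22)&(hsv[...,1]>135)&(p[...,2]>75); m[:,360:]=0
for c in blobs(m,300): print("wood",c[:,0].min(0),c[:,0].max(0),rect(c,.02,ci,P))
E
```

```text
t: 6.02
tool_pos: [0.4675, 0.0071, 0.1658]
orientation: [[0.996, 0.085, -0.0], [0.085, -0.996, -0.0], [-0.0, 0.0, -1.0]]
ft_force: [0.5, 0.8, -0.1]
opening: 0.006
[0.4674963  0.00707219 0.16580759] 0.005542235001559277
wood [247  24] [325 227] [467.7  52.6 149.1  54.7 -86.1]
```

View pics/w5.png

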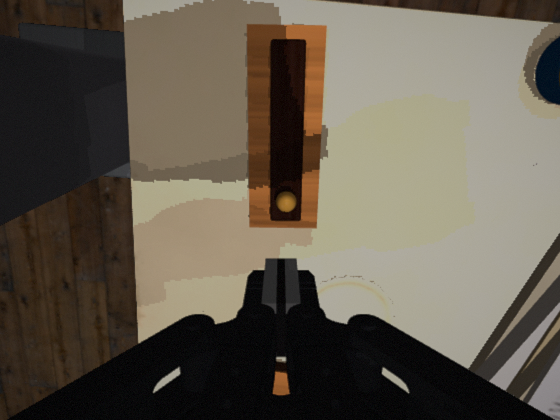

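The bar lies on board A with the knob at about (286,202). I'll measure the offsets before pressing.

```bash
python3 - <<'E'
from h import *
p=cv2.imread("pics/w5.png"); z=np.load("pics/w5.npz"); ci,P=campose("wrist",dict(orientation=z["R"],tool_pos=z["t"]))
m=(p[...,2]<70); m[:30]=0; m[225:]=0; m[:,:262]=0; m[:,315:]=0
m=cv2.morphologyEx(m.astype(np.uint8),cv2.MORPH_OPEN,np.ones((7,7)))
for c in blobs(m,1000): print("bar",c[:,0].min(0),c[:,0].max(0),rect(c,.032,ci,P))
hsv=cv2.cvtColor(p,cv2.COLOR_BGR2HSV)
k=(hsv[...,0]>14)&(hsv[...,0]<30)&(hsv[...,1]>120)&(p[...,2]>70); k[:185]=0;k[218:]=0;k[:,:275]=0;k[:,300:]=0
for c in blobs(k,50):
    (u,v),r=cv2.minEnclosingCircle(c); print(u,v,r,toplane([(u,v)],.045,ci,P),toplane([(u,v)],.051,ci,P))
E
```

```text
bar [268  39] [305 220] [468.6  52.7 128.2  25.2 -86.1]
286.19232177734375 201.8076934814453 9.730935096740723 [[0.47275654 0.00782585 0.045     ]] [[0.47249642 0.00971467 0.051     ]]
```

```bash
python3 -m creep '[[[-1,0.0045,0.001,-0.03,0,0,0],[-1,0.0045,0.001,-0.06,0,0,0],[-1,0.0045,0.001,-0.08,0,0,0],[-1,0.0045,0.001,-0.09,0,0,0],[-1,0.0045,0.001,-0.094,0,0,0],[-1,0.0045,0.001,-0.096,0,0,0],[-1,0.0045,0.001,-0.0975,0,0,0],[-1,0.0045,0.001,-0.0985,0,0,0],[-1,0.0045,0.001,-0.0985,0,0,0]]]'; python3 -m creep '[[[-1,0,0,-0.0005,0,0,0],[-1,0,0,-0.001,0,0,0],[-1,0,0,-0.001,0,0,0]]]'
```

```text
t: 6.82
tool_pos: [0.4725, 0.0086, 0.0679]
orientation: [[0.996, 0.087, 0.001], [0.087, -0.996, -0.0], [0.001, 0.0, -1.0]]
ft_force: [-0.2, 0.5, 0.3]
opening: 0.002
t: 7.07
tool_pos: [0.4722, 0.0085, 0.0665]
orientation: [[0.996, 0.087, 0.0], [0.087, -0.996, -0.0], [0.0, 0.0, -1.0]]
ft_force: [0.6, -0.1, 0.2]
opening: -0.001
```

```bash
python3 -m creep '[[[-1,0,0,-0.0005,0,0,0],[-1,0,0,-0.001,0,0,0],[-1,0,0,-0.001,0,0,0]]]'; python3 -m creep '[[[-1,0,0,-0.0005,0,0,0],[-1,0,0,-0.001,0,0,0],[-1,0,0,-0.001,0,0,0]]]'
```

```text
t: 7.32
tool_pos: [0.4721, 0.0086, 0.0652]
orientation: [[0.996, 0.087, -0.0], [0.087, -0.996, -0.0], [-0.0, 0.0, -1.0]]
ft_force: [-0.8, -0.1, -0.4]
opening: -0.002
t: 7.57
tool_pos: [0.4724, 0.0086, 0.065]
orientation: [[0.996, 0.087, 0.0], [0.087, -0.996, -0.001], [0.0, 0.001, -1.0]]
ft_force: [-5.5, -0.4, 21.6]
opening: 0.001
```

The knob took 21.6 N at exactly its nominal height, with no give. I'll hold there and look.

```bash
python3 -m creep '[[[-1,0,0,0,0,0,0],[-1,0,0,0,0,0,0],[-1,0,0,0,0,0,0]]]'; python3 - <<'E'
from h import *
s=get_state(); p,d=snapshot("wrist"); cv2.imwrite("pics/w6.png",p);np.savez("pics/w6.npz",d=d,R=s["orientation"],t=s["tool_pos"]); print(s["tool_pos"],s["ft_force"])
ci,P=campose("wrist",s); f=K(ci)
for v in range(20,180,20):
    D=np.median(d[v-1:v+2,284:290]); c=np.array([(287-ci["cx"])/f*D,-(v-ci["cy"])/f*D,-D]); print(v,(P[:3,:3]@c+P[:3,3]).round(4))
E
```

```text
t: 7.82
tool_pos: [0.4723, 0.0086, 0.065]
orientation: [[0.996, 0.087, 0.0], [0.087, -0.996, -0.001], [0.0, 0.001, -1.0]]
ft_force: [-6.2, -0.4, 22.3]
opening: 0.001
[0.47231165 0.00860823 0.06496877] [-6.17758769 -0.38328346 22.29475877]
20 [0.4671 0.1133 0.0314]
40 [0.4677 0.1059 0.0317]
60 [0.4684 0.0984 0.0311]
80 [0.4692 0.0906 0.031 ]
100 [0.4699 0.0825 0.0309]
120 [0.4707 0.0741 0.0311]
140 [0.4715 0.0655 0.0313]
160 [0.4723 0.0566 0.0313]
```

View pics/w6.png

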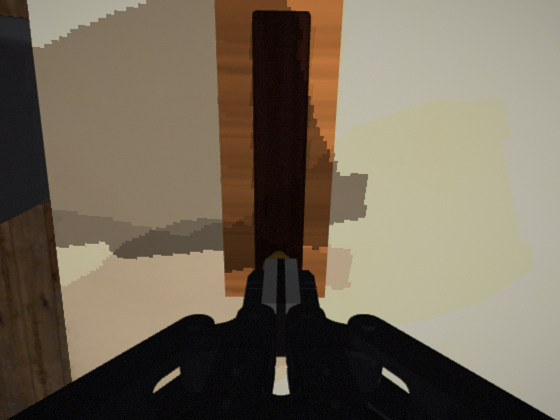

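While pressed, the bar's top stays at 31 mm all along (level), with the fingers over the knob at about (281,258). Next is the plain end.

```bash
python3 -m creep '[[[-1,0,0,0.015,0,0,0],[-1,0,0,0.035,0,0,0],[-1,-0.003,0.035,0.035,0,0,0],[-1,-0.006,0.07,0.035,0,0,0],[-1,-0.0083,0.099,0.03,0,0,0],[-1,-0.0083,0.099,0.01,0,0,0],[-1,-0.0083,0.099,-0.007,0,0,0],[-1,-0.0083,0.099,-0.013,0,0,0],[-1,-0.0083,0.099,-0.016,0,0,0],[-1,-0.0083,0.099,-0.016,0,0,0]]]'; python3 -m creep '[[[-1,0,0,-0.0005,0,0,0],[-1,0,0,-0.001,0,0,0],[-1,0,0,-0.001,0,0,0]]]'
```

```text
t: 8.7
tool_pos: [0.4637, 0.1075, 0.0481]
orientation: [[0.996, 0.087, -0.001], [0.087, -0.996, -0.0], [-0.001, 0.0, -1.0]]
ft_force: [-0.2, -0.3, 0.2]
opening: 0.001
t: 8.95
tool_pos: [0.4642, 0.1075, 0.0478]
orientation: [[0.996, 0.086, 0.001], [0.086, -0.996, 0.0], [0.001, 0.0, -1.0]]
ft_force: [0.4, 0.4, -0.4]
opening: 0.004
```

```bash
python3 -m creep '[[[-1,0,0,-0.0005,0,0,0],[-1,0,0,-0.001,0,0,0],[-1,0,0,-0.001,0,0,0]]]'; python3 -m creep '[[[-1,0,0,-0.0005,0,0,0],[-1,0,0,-0.001,0,0,0],[-1,0,0,-0.001,0,0,0]]]'
```

```text
t: 9.2
tool_pos: [0.4638, 0.1076, 0.0463]
orientation: [[0.996, 0.087, 0.0], [0.087, -0.996, -0.0], [0.0, 0.0, -1.0]]
ft_force: [-0.2, -0.6, 0.6]
opening: -0.001
t: 9.45
tool_pos: [0.464, 0.1077, 0.046]
orientation: [[0.996, 0.087, 0.0], [0.087, -0.996, -0.001], [0.0, 0.001, -1.0]]
ft_force: [-6.2, -3.0, 22.2]
opening: 0.003
```

```bash
python3 -m creep '[[[-1,0,0,0,0,0,0],[-1,0,0,0,0,0,0],[-1,0,0,0,0,0,0]]]'; python3 - <<'E'
from h import *
p,d=snapshot("scene"); cv2.imwrite("pics/s7.png",cv2.resize(p[120:300,150:390],None,fx=3,fy=3))
E
python3 -m creep '[[[-1,0,0,0.015,0,0,0],[-1,0,0,0.05,0,0,0],[-1,0,0,0.09,0,0,0],[0.5,0,-0.03,0.12,0,0,0],[1,0,-0.07,0.12,0,0,0],[1,0,-0.1,0.12,0,0,0],[1,0,-0.1,0.12,0,0,0],[1,0,-0.1,0.12,0,0,0]]]'
python3 - <<'E'
from h import *
s=get_state(); p,d=snapshot("wrist"); cv2.imwrite("pics/w8.png",p);np.savez("pics/w8.npz",d=d,R=s["orientation"],t=s["tool_pos"]); print(s["tool_pos"])
ci,P=campose("wrist",s)
hsv=cv2.cvtColor(p,cv2.COLOR_BGR2HSV)
m=(hsv[...,0]<22)&(hsv[...,1]>135)&(p[...,2]>75); m[:,360:]=0
for c in blobs(m,800): print("wood",c[:,0].min(0),c[:,0].max(0),rect(c,.02,ci,P))
m=(p[...,2]<70); m[:30]=0; m[225:]=0; m[:,:262]=0; m[:,315:]=0
m=cv2.morphologyEx(m.astype(np.uint8),cv2.MORPH_OPEN,np.ones((7,7)))
for c in blobs(m,1000): print("bar",c[:,0].min(0),c[:,0].max(0),rect(c,.032,ci,P))
E
```

```text
t: 9.7
tool_pos: [0.4639, 0.1076, 0.046]
orientation: [[0.996, 0.087, 0.0], [0.087, -0.996, -0.001], [0.0, 0.001, -1.0]]
ft_force: [-5.8, -2.6, 21.8]
opening: -0.0
t: 10.42
tool_pos: [0.4638, 0.006, 0.1654]
orientation: [[0.996, 0.084, 0.0], [0.084, -0.996, -0.001], [0.0, 0.001, -1.0]]
ft_force: [0.2, 0.8, -1.0]
opening: 0.706
[0.46375124 0.00601651 0.1653707 ]
wood [237 365] [297 394] [ 467.5 -179.8   54.1   28.7   -5.9]
wood [252  23] [331 226] [467.6  52.8 149.   54.6 -86. ]
bar [273  37] [310 219] [468.5  52.9 128.2  25.3 -85.9]
```

View pics/w8.png

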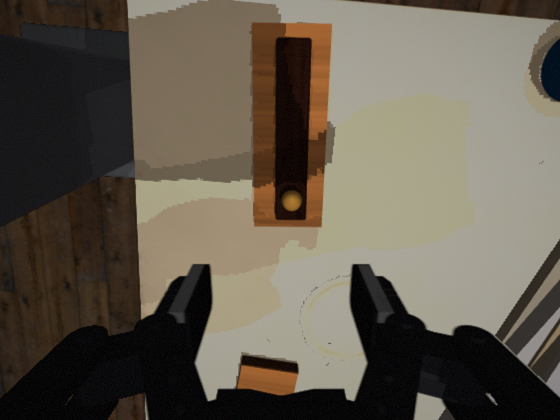

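View pics/s7.png

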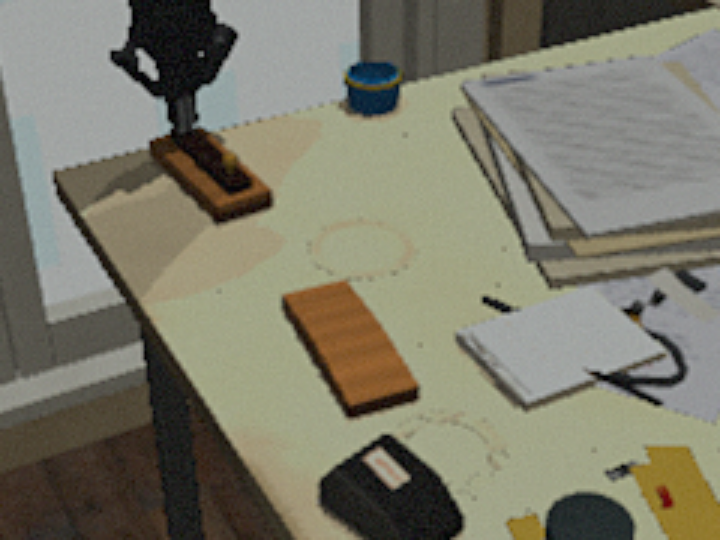

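Neither press tipped the bar, so board A is true and stays where it is with the bar centred on it. Board B is the rocking one, so I'll look at it and the pad from closer.

```bash
python3 -m creep '[[[1,0,-0.035,0.015,0,0,-0.03],[1,0,-0.07,0.03,0,0,-0.06],[1,0,-0.105,0.045,0,0,-0.1],[1,0,-0.14,0.06,0,0,-0.14],[1,0,-0.175,0.075,0,0,-0.185],[1,0,-0.205,0.085,0,0,-0.185],[1,0,-0.205,0.085,0,0,-0.185],[1,0,-0.205,0.085,0,0,-0.185]]]'
python3 - <<'E'
from h import *
s=get_state(); p,d=snapshot("wrist"); cv2.imwrite("pics/w9.png",p);np.savez("pics/w9.npz",d=d,R=s["orientation"],t=s["tool_pos"]); print(s["tool_pos"],s["joint_pos"])
ci,P=campose("wrist",s)
hsv=cv2.cvtColor(p,cv2.COLOR_BGR2HSV)
m=(hsv[...,0]<22)&(hsv[...,1]>135)&(p[...,2]>75); m[:,360:]=0
for c in blobs(m,800): print("wood",c[:,0].min(0),c[:,0].max(0),rect(c,.02,ci,P),rect(c,.017,ci,P))
m=(p.min(2)>190)
for c in blobs(m,2000): print("pad?",c[:,0].min(0),c[:,0].max(0),rect(c,.012,ci,P))
E
```

```text
t: 11.13
tool_pos: [0.4642, -0.1975, 0.2503]
orientation: [[0.995, -0.098, 0.0], [-0.098, -0.995, 0.0], [0.0, -0.0, -1.0]]
ft_force: [-0.0, 1.2, -0.9]
opening: 1.0
[ 0.46418394 -0.1974773   0.2503256 ] [ 0.7928381   0.23030084 -0.51713995  1.88911082  0.12983189  1.0548517
  0.12423   ]
wood [255 143] [309 275] [ 461.7 -243.9  146.8   54.5   84.1] [ 461.6 -244.9  148.    54.9   84.1]
```

View pics/w9.png

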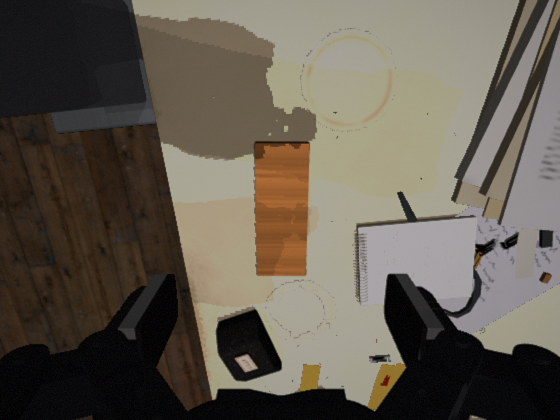

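```bash
python3 - <<'E'
from h import *
p=cv2.imread("pics/w9.png"); z=np.load("pics/w9.npz"); ci,P=campose("wrist",dict(orientation=z["R"],tool_pos=z["t"]))
hsv=cv2.cvtColor(p,cv2.COLOR_BGR2HSV)
for uv in [(420,250),(385,250),(470,290),(430,190),(500,270),(360,240)]: print(uv,p[uv[1],uv[0]],hsv[uv[1],uv[0]])
q=cv2.resize(p[190:330,330:510],None,fx=4.4,fy=4.4,interpolation=cv2.INTER_CUBIC); cv2.imwrite("pics/w9z.png",q)
c=z["d"]; f=K(ci)
for u in range(345,500,10):
    v=260; D=c[v,u]; x=np.array([(u-ci["cx"])/f*D,-(v-ci["cy"])/f*D,-D]); print(u,(P[:3,:3]@x+P[:3,3]).round(4))
E
```

```text
(420, 250) [168 165 169] [158   6 169]
(385, 250) [163 163 169] [  0   9 169]
(470, 290) [163 161 165] [165   6 165]
(430, 190) [134 163 167] [ 26  50 167]
(500, 270) [150 145 149] [144   8 150]
(360, 240) [119 126 136] [ 12  32 136]
345 [ 0.5292 -0.3163 -0.001 ]
355 [ 0.54   -0.3152  0.0031]
365 [ 0.5507 -0.3144  0.0068]
375 [ 0.5618 -0.315   0.0078]
385 [ 0.573  -0.3159  0.0082]
395 [ 0.5842 -0.3168  0.0087]
405 [ 0.5958 -0.3185  0.0077]
415 [ 0.607  -0.3194  0.008 ]
425 [ 0.6193 -0.3219  0.0056]
435 [ 0.6297 -0.3218  0.0078]
445 [ 0.6409 -0.3227  0.0081]
455 [ 0.6525 -0.3243  0.0074]
465 [ 0.6637 -0.3253  0.0076]
475 [ 0.6772 -0.3286  0.0037]
485 [ 6.904e-01 -3.315e-01  6.000e-04]
495 [ 0.7023 -0.3329  0.    ]
```

View pics/w9z.png

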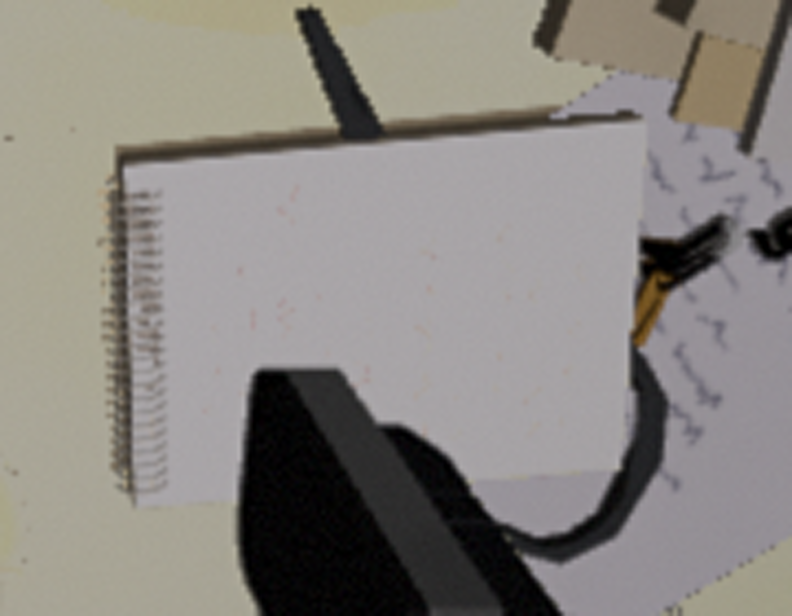

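```bash
python3 - <<'E'
from h import *
z=np.load("pics/w9.npz"); ci,P=campose("wrist",dict(orientation=z["R"],tool_pos=z["t"]))
c=np.array([(125,165),(642,120),(622,470),(135,505)])/4.4+[330,190]
w=toplane(c,.012,ci,P)[:,:2]; print(w.round(4), w.mean(0))
for a,b in ((0,1),(1,2),(2,3),(3,0)): print(np.linalg.norm(w[a]-w[b]),np.degrees(np.arctan2(*(w[b]-w[a])[::-1])))
p=cv2.imread("pics/top0.png"); q=cv2.resize(p[150:225,300:370],None,fx=8,fy=8,interpolation=cv2.INTER_CUBIC); cv2.imwrite("pics/padtop.png",q)
E
```

```text
[[ 0.5435 -0.2717]
 [ 0.6702 -0.2723]
 [ 0.6717 -0.3716]
 [ 0.5431 -0.3695]] [ 0.6071175  -0.32127514]
0.12664345547973074 -0.3022619501015943
0.09922761884989412 -89.1114804862111
0.12864938307438314 179.0984744361805
0.0978606748660884 89.73474869975178
```

View pics/padtop.png

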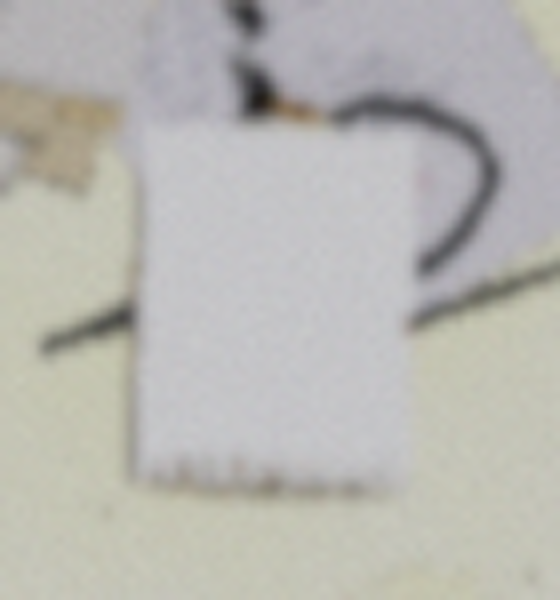

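The board is at (0.4617, -0.244) with yaw -5.9°. The pad is at about (0.606, -0.3215), with yaw near -0.5° and its length along x. I'll grip the board.

```bash
python3 -m creep '[[[1,-0.0025,-0.025,-0.03,0,0,-0.005],[1,-0.0025,-0.0465,-0.065,0,0,-0.005],[1,-0.0025,-0.0465,-0.1,0,0,-0.005],[1,-0.0025,-0.0465,-0.14,0,0,-0.005],[1,-0.0025,-0.0465,-0.18,0,0,-0.005],[1,-0.0025,-0.0465,-0.21,0,0,-0.005],[1,-0.0025,-0.0465,-0.225,0,0,-0.005],[1,-0.0025,-0.0465,-0.232,0,0,-0.005],[1,-0.0025,-0.0465,-0.236,0,0,-0.005],[1,-0.0025,-0.0465,-0.236,0,0,-0.005]]]'
python3 - <<'E'
from h import *
p,d=snapshot("wrist"); cv2.imwrite("pics/w10.png",p)
E
```

```text
t: 12.02
tool_pos: [0.4617, -0.2427, 0.0142]
orientation: [[0.995, -0.101, -0.0], [-0.101, -0.995, 0.001], [-0.0, -0.001, -1.0]]
ft_force: [-1.4, 0.4, 1.3]
opening: 1.001
```

View pics/w10.png

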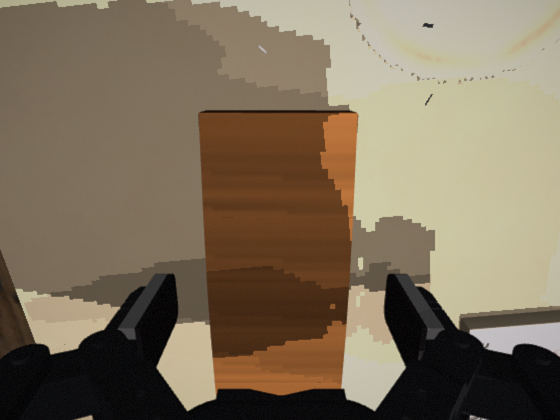

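The board is centred between the open fingers, so I'll close and lift.

```bash
python3 -m creep '[[[0,0,0,0,0,0,0],[-0.2,0,0,0,0,0,0],[-0.2,0,0,0,0,0,0],[-0.2,0,0,0,0,0,0],[-0.2,0,0,0,0,0,0]]]' 50; python3 - <<'E'
from h import *
s=get_state(); p,d=snapshot("wrist"); cv2.imwrite("pics/w11.png",p); ci,P=campose("wrist",s)
hsv=cv2.cvtColor(p,cv2.COLOR_BGR2HSV); m=(hsv[...,0]<22)&(hsv[...,1]>135)&(p[...,2]>75)
for c in blobs(m,8000):
    print(c[:,0].min(0),c[:,0].max(0))
    r=[np.where(m[60:140,u])[0].min()+60 for u in (230,260,280,300,330)]; print(r,toplane(list(zip((230,260,280,300,330),r)),.015,ci,P).round(4).tolist())
E
```

```text
t: 12.48
tool_pos: [0.4618, -0.2441, 0.0155]
orientation: [[0.995, -0.103, 0.001], [-0.103, -0.995, -0.001], [0.001, 0.001, -1.0]]
ft_force: [-3.8, 3.3, 15.6]
opening: 0.64
[202 108] [359 292]
[np.int64(109), np.int64(109), np.int64(109), np.int64(109), np.int64(109)] [[0.4533, -0.1706, 0.015], [0.4636, -0.1717, 0.015], [0.4704, -0.1724, 0.015], [0.4773, -0.1731, 0.015], [0.4875, -0.1742, 0.015]]
```

The 15.6 N upward force suggests the tips touch the table. I'll open, regrip 4 mm higher and lift.

```bash
python3 -m creep '[[[0.6,0,0,0,0,0,0],[0.6,0,0,0.004,0,0,0],[0.6,0,0,0.004,0,0,0],[-0.2,0,-0.001,0.004,0,0,0],[-0.2,0,-0.001,0.004,0,0,0],[-0.2,0,-0.001,0.004,0,0,0],[-0.2,0,-0.001,0.004,0,0,0],[-0.2,0,-0.001,0.004,0,0,0]]]' 50
```

```text
t: 13.2
tool_pos: [0.4615, -0.2451, 0.0189]
orientation: [[0.995, -0.103, 0.0], [-0.103, -0.995, -0.001], [0.0, 0.001, -1.0]]
ft_force: [-4.7, 1.8, 16.8]
opening: 0.632
```

```bash
python3 -m creep '[[[-0.2,0,0,0.005,0,0,0],[-0.2,0,0,0.02,0,0,0],[-0.2,0,0,0.045,0,0,0],[-0.2,0,0,0.075,0,0,0],[-0.2,0,0,0.1,0,0,0],[-0.2,0.005,-0.003,0.12,0,0,-0.08],[-0.2,0.02,-0.01,0.12,0,0,-0.18],[-0.2,0.035,-0.019,0.12,0,0,-0.28],[-0.2,0.05,-0.027,0.12,0,0,-0.38],[-0.2,0.065,-0.035,0.12,0,0,-0.48]]]'
python3 -m creep '[[[-0.2,0.01,-0.005,0,0,0,-0.1],[-0.2,0.02,-0.01,0,0,0,-0.2],[-0.2,0.03,-0.015,0,0,0,-0.3],[-0.2,0.04,-0.02,0,0,0,-0.4],[-0.2,0.05,-0.025,0,0,0,-0.5],[-0.2,0.06,-0.03,0,0,0,-0.6],[-0.2,0.07,-0.037,0,0,0,-0.7],[-0.2,0.078,-0.041,0,0,0,-0.8],[-0.2,0.0795,-0.0415,0,0,0,-0.9],[-0.2,0.0795,-0.0415,0,0,0,-0.995]]]'
python3 -m creep '[[[-0.2,0,0,0,0,0,0],[-0.2,0,0,0,0,0,0]]]'
python3 - <<'E'
from h import *
s=get_state(); p,d=snapshot("wrist"); cv2.imwrite("pics/w12.png",p);np.savez("pics/w12.npz",d=d,R=s["orientation"],t=s["tool_pos"]); print(s["joint_pos"])
p,d=snapshot("scene"); cv2.imwrite("pics/s12.png",p)
E
```

```text
t: 14.03
tool_pos: [0.5267, -0.2803, 0.1384]
orientation: [[0.832, -0.555, -0.0], [-0.555, -0.832, 0.0], [-0.0, 0.0, -1.0]]
ft_force: [-0.2, -0.5, -3.1]
opening: 0.63
t: 14.87
tool_pos: [0.606, -0.3214, 0.1378]
orientation: [[-0.012, -1.0, -0.001], [-1.0, 0.012, 0.001], [-0.001, 0.001, -1.0]]
ft_force: [-0.3, -0.4, -1.9]
opening: 0.636
t: 15.03
tool_pos: [0.6056, -0.3211, 0.1381]
orientation: [[-0.004, -1.0, -0.001], [-1.0, 0.004, 0.0], [-0.0, 0.001, -1.0]]
ft_force: [0.5, 0.1, -1.3]
opening: 0.633
[ 0.50461852  0.6316351  -0.0904232   1.53191116  0.064213    0.98161401
 -1.17888005]
```

View pics/w12.png

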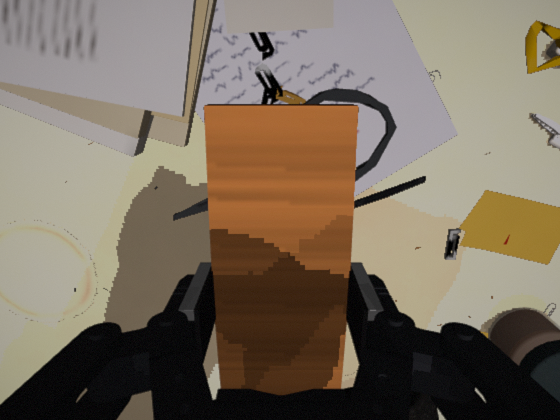

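View pics/s12.png

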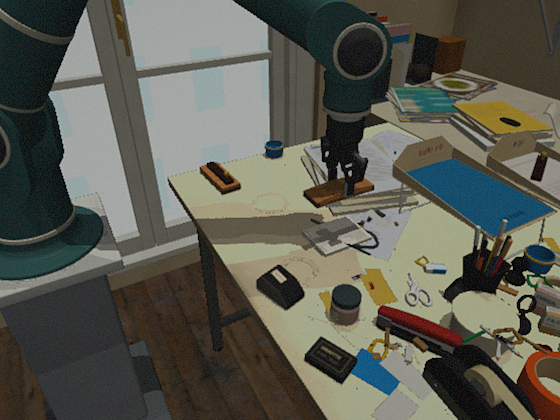

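```bash
python3 - <<'E'
from h import *
z=np.load("pics/w12.npz"); ci,P=campose("wrist",dict(orientation=z["R"],tool_pos=z["t"]))
w=toplane([(205,105),(357,105)],.134,ci,P)[:,:2]; print(w.round(4),w.mean(0), z["t"])
E
python3 -m creep '[[[-0.2,0,0,-0.03,0,0,0],[-0.2,0,0,-0.06,0,0,0],[-0.2,0,0,-0.08,0,0,0],[-0.2,0,0,-0.092,0,0,0],[-0.2,0,0,-0.099,0,0,0],[-0.2,0,0,-0.102,0,0,0],[-0.2,0,0,-0.104,0,0,0],[-0.2,0,0,-0.104,0,0,0]]]'
```

```text
[[ 0.6811 -0.2956]
 [ 0.6809 -0.3492]] [ 0.68103401 -0.32238818] [ 0.60562485 -0.32114955  0.1380676 ]
t: 15.8
tool_pos: [0.6062, -0.3216, 0.0351]
orientation: [[-0.007, -1.0, 0.001], [-1.0, 0.007, -0.0], [0.0, -0.001, -1.0]]
ft_force: [0.3, 0.7, -1.7]
opening: 0.636
```

```bash
python3 -m creep '[[[-0.2,0,0,-0.001,0,0,0],[-0.2,0,0,-0.002,0,0,0],[-0.2,0,0,-0.003,0,0,0],[-0.2,0,0,-0.003,0,0,0]]]'; python3 -m creep '[[[-0.2,0,0,-0.0005,0,0,0],[-0.2,0,0,-0.001,0,0,0],[-0.2,0,0,-0.001,0,0,0]]]'
```

```text
t: 16.13
tool_pos: [0.6058, -0.3214, 0.0314]
orientation: [[-0.007, -1.0, 0.0], [-1.0, 0.007, -0.0], [0.0, -0.0, -1.0]]
ft_force: [-0.6, 0.2, -2.3]
opening: 0.633
t: 16.38
tool_pos: [0.6057, -0.3214, 0.0302]
orientation: [[-0.007, -1.0, -0.0], [-1.0, 0.007, 0.0], [-0.0, 0.0, -1.0]]
ft_force: [0.9, -0.2, -1.9]
opening: 0.632
```

```bash
python3 -m creep '[[[-0.2,0,0,-0.0005,0,0,0],[-0.2,0,0,-0.001,0,0,0],[-0.2,0,0,-0.001,0,0,0]]]'; python3 -m creep '[[[-0.2,0,0,-0.0005,0,0,0],[-0.2,0,0,-0.001,0,0,0],[-0.2,0,0,-0.001,0,0,0]]]'
```

```text
t: 16.63
tool_pos: [0.6058, -0.3213, 0.0292]
orientation: [[-0.007, -1.0, -0.0], [-1.0, 0.007, 0.0], [-0.0, 0.0, -1.0]]
ft_force: [-0.4, 0.3, -2.0]
opening: 0.631
t: 16.88
tool_pos: [0.6058, -0.3214, 0.0282]
orientation: [[-0.007, -1.0, -0.0], [-1.0, 0.007, 0.0], [-0.0, 0.0, -1.0]]
ft_force: [0.5, -0.3, -2.0]
opening: 0.634
```

```bash
python3 -m creep '[[[-0.2,0,0,-0.0005,0,0,0],[-0.2,0,0,-0.001,0,0,0],[-0.2,0,0,-0.001,0,0,0]]]'; python3 - <<'E'
from h import *
s=get_state(); p,d=snapshot("wrist"); cv2.imwrite("pics/w13.png",p); ci,P=campose("wrist",s); f=K(ci)
for v in (115,130,150,200,250,300,340):
    D=np.median(d[v-1:v+2,278:286]); c=np.array([(282-ci["cx"])/f*D,-(v-ci["cy"])/f*D,-D]); print(v,(P[:3,:3]@c+P[:3,3]).round(4))
p,d=snapshot("scene"); cv2.imwrite("pics/s13.png",cv2.resize(p[130:280,250:450],None,fx=4,fy=4))
E
```

```text
t: 17.13
tool_pos: [0.6058, -0.3214, 0.0281]
orientation: [[-0.007, -1.0, -0.0], [-1.0, 0.007, -0.0], [0.0, 0.0, -1.0]]
ft_force: [-5.6, 2.7, 11.0]
opening: 0.636
115 [ 0.6777 -0.3232  0.0232]
130 [ 0.6725 -0.3231  0.024 ]
150 [ 0.6654 -0.3231  0.0242]
200 [ 0.6469 -0.323   0.0263]
250 [ 0.6268 -0.3228  0.0275]
300 [ 0.6048 -0.3227  0.0282]
340 [ 0.5849 -0.3226  0.0278]
```

View pics/w13.png

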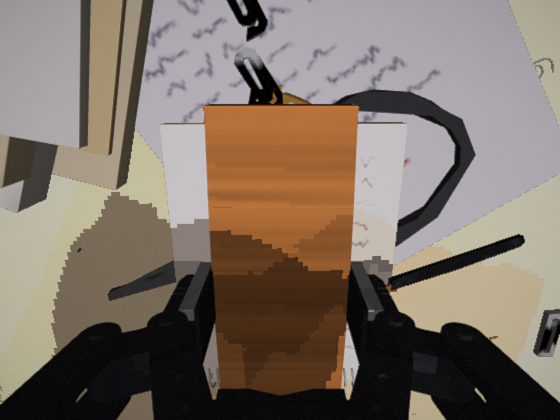

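View pics/s13.png

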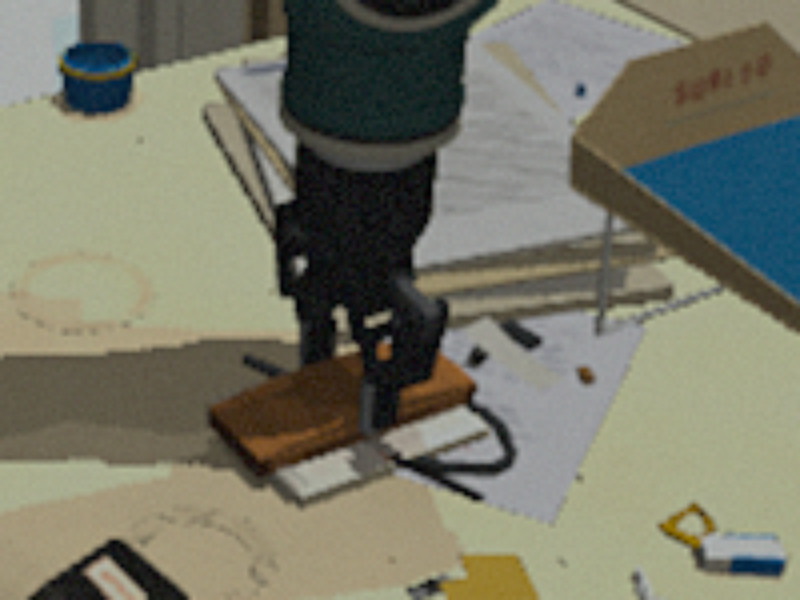

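Contact is made at 11 N. The view shows the board centred across the pad (board columns 205–357, pad 161–406). I'll release and retreat.

```bash
python3 -m creep '[[[0.3,0,0,0,0,0,0],[0.6,0,0,0,0,0,0],[0.8,0,0,0,0,0,0],[0.8,0,0,0,0,0,0],[0.8,0,0,0.01,0,0,0],[0.8,0,0,0.04,0,0,0],[0.8,0,0,0.08,0,0,0],[0.8,-0.02,0,0.12,0,0,0],[0.8,-0.05,0.02,0.16,0,0,0],[0.8,-0.08,0.05,0.19,0,0,0]]]'
python3 -m creep '[[[0.8,-0.03,0.02,0.02,0,0,0],[0.8,-0.05,0.04,0.03,0,0,0],[0.8,-0.05,0.04,0.03,0,0,0],[0.8,-0.05,0.04,0.03,0,0,0]]]'
python3 - <<'E'
from h import *
s=get_state(); p,d=snapshot("wrist"); cv2.imwrite("pics/w14.png",p);ci,P=campose("wrist",s)
hsv=cv2.cvtColor(p,cv2.COLOR_BGR2HSV); m=(hsv[...,0]<22)&(hsv[...,1]>135)&(p[...,2]>75)
for c in blobs(m,3000): print("wood",c[:,0].min(0),c[:,0].max(0),rect(c,.029,ci,P))
p,d=snapshot("scene"); cv2.imwrite("pics/s14.png",cv2.resize(p[130:330,170:430],None,fx=3,fy=3))
p,d=snapshot("top"); cv2.imwrite("pics/t14.png",cv2.resize(p[140:290,160:460],None,fx=2.6,fy=2.6,interpolation=cv2.INTER_CUBIC))
ci,P=campose("top"); hsv=cv2.cvtColor(p,cv2.COLOR_BGR2HSV)
m=(hsv[...,0]<20)&(hsv[...,1]>140)&(hsv[...,2]>100)
for c in blobs(m,150): print("top wood",c.mean(0),rect(c,.02,ci,P),rect(c,.03,ci,P))
E
```

```text
t: 18.07
tool_pos: [0.5393, -0.2861, 0.2048]
orientation: [[-0.01, -1.0, 0.002], [-1.0, 0.01, -0.002], [0.002, -0.002, -1.0]]
ft_force: [1.2, -0.3, 0.7]
opening: 0.898
t: 18.4
tool_pos: [0.4899, -0.2441, 0.2338]
orientation: [[-0.007, -1.0, 0.002], [-1.0, 0.007, -0.001], [0.001, -0.002, -1.0]]
ft_force: [0.8, -1.0, -0.8]
opening: 0.895
wood [333   0] [406 132] [ 585.7 -321.1  107.3   55.1   -1.2]
top wood [[201.76691729 233.02255639]] [467.7  53.4 145.7  50.1 -85.6] [467.6  51.5 144.5  49.7 -85.6]
top wood [[443.15625    206.55208333]] [ 560.3 -635.   138.9   26.7  -62. ] [ 559.5 -631.5  137.8   26.5  -62. ]
top wood [[334.79569892 178.83870968]] [ 631.5 -320.    99.4   51.3   -1.1] [ 630.2 -318.9   98.6   50.9   -1.1]
top wood [[508.95652174 171.53913043]] [ 668.7 -826.2  102.8  102.3  -44.2] [ 667.1 -821.1  101.9  101.5  -44.2]
```

View pics/w14.png

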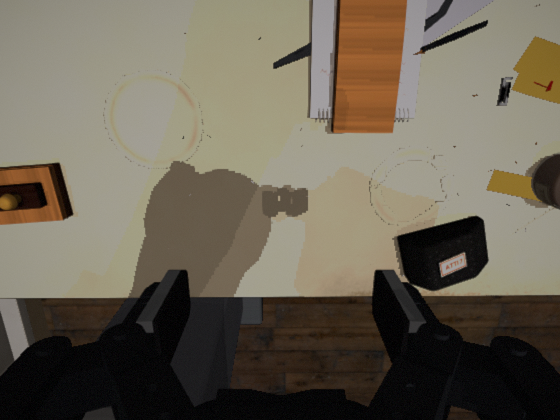

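View pics/s14.png

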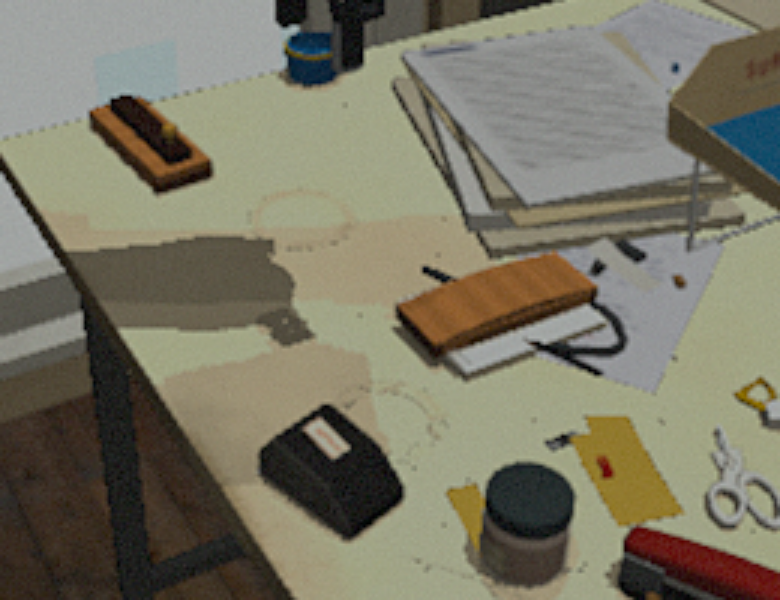

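View pics/t14.png

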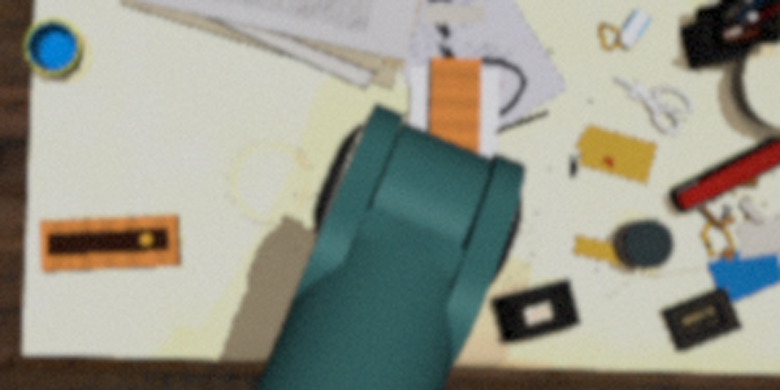

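```bash
python3 -c "
from workcell import *
s=get_state(); print(s['t'],abs(s['qvel']).max()); print(job_done())"
```

```text
18.55 0.014184672409721965
the job is handed in; nothing more can be done
None
```

I finished the job and handed it in at t = 18.6 s. The rocking board (board B, the one with lower y) is on the notepad. The straightedge lies along the middle of the true board (board A).

- **Rocking test:** I laid the straightedge along the middle of board A, let go, and pressed first the knob and then the plain end with about 22 N each. The fingers met both points at their nominal heights with no give. The bar's top read a level 31 mm along its length during the knob press; for the plain end I relied on contact height and force. The depth image also showed board A flat (about 19 mm) and board B dropping to about 15 mm at its ends.
- **Rocking board:** I gripped board B, turned it lengthwise with the pad and set it down. It is right way up, with its centre at about (0.606, -0.321). My estimate of the pad's middle was (0.606, -0.3215), good to about 2 mm because the spiral binding blurs one edge.
- **Last checks:** The final top view put board A within about 0.2 mm of where it started. The wrist view after the presses showed the bar within about 1 mm of the board's midline. The other things looked undisturbed in the final pictures, and the robot was clear of everything.
- **Disagreements:** Board B touched down about 3 mm lower than I expected from the grip height, probably because it shifted in the grip. It still reads level on the pad, about 23 mm at the end and 28 mm in the middle.

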